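# Raise the lane barrier and push a coin tub through to the weighing pad

## Robot

A 7-joint arm with a two-finger parallel gripper is mounted at the origin on the work surface. World frame = base frame: x ahead of the robot, y to its left, z up, the work surface at z = 0. Lengths are in m, angles in degrees, forces in N, time in s.
With the tool pointing down it reaches from about 0.425 to 1.025 m from the base axis. Payload 9.4 kg.
Tool frame: the origin (TCP) lies midway between the tips of the shut fingers; the grasp point (between the pads) lies 19 mm behind it (robot.grip_depth is the z of the grasp point in the tool frame, in m); z points along the fingers, x is the direction in which the jaws open and shut, and the axes are right-handed (so a half turn about z gives the same grasp; the last joint's range is limited). The gripper opens to 93 mm and grips with 3 to 60 N. Pads are 15 mm wide; open, the fingers measure 128 mm over their backs; the gripper's body (75 mm by 188 mm) begins 65 mm behind the grasp point.
Start: joints at [62.298, 34.337, -0.143, 91.639, 0.103, 54.024, -4.572], TCP at [0.287, -0.666, 0.219] pointing down, gripper open.
Joint ranges: [-147.43, 147.43], [-19.82, 112.94], [-74.19, 73.91], [6.32, 146.72], [-59.91, 239.91], [6.04, 106.73], [-150.56, 150.56]. Speed limits (degrees/s): [127.2, 127.2, 172.46, 172.46, 180, 180, 180].

## Interface

Orientations are given as [roll, pitch, yaw] about the fixed x, y, z axes, in that order (R = Rz(yaw) Ry(pitch) Rx(roll)).
In Python, from bench import readout, read_camera, robot, spot_in, outline_of gives the robot as it stands.
- The arm moves only by the shell command python3 -m pendant 'ROWS' [FORCE]. ROWS is JSON, a list of rows, each an object of numbers: "grip": the opening, from 0 (shut) to 1 (fully open); "x", "y", "z": the shift along the tool's x, y, z scaled (see below); "spin": the turn about the tool's z scaled (see below). A call has 1 to 8 rows; each row is the pose to reach, as a shift and turn from the pose measured when the call began, along the tool's axes at that moment; what a row does not reach only later rows make up. The controller multiplies each number of a shift by 500 mm and each number of a turn by 45 degrees. A row lasts 1/10 s, in which the tool goes at most 50 mm and 8.59 degrees, less where a joint would pass 70% of its speed; a pose out of reach is approached as far as the arm can. A call with a number of a shift or a turn outside -1 to 1 is refused whole. A call with a gripper value outside its range is refused whole. The fingers move at their own pace and stop on an object; FORCE is the grip in N (left out, the last holds). Time passes only in rows, so rows that repeat a pose let the fingers close. It gives the time, the measured TCP pose, the force and the opening at its end, in the units of the state.
- readout.observe(): the state, without advancing time (a new reading comes with each control period).
- read_camera(name): name is "scene" or "top" or "wrist"; returns a dict with "frame" (480x640x3 uint8, blue, green, red), "vfov" (degrees; the focal length in pixels is half the picture's height over the tangent of half this angle, whatever the lens; pixels are square), "cx", "cy" (the principal point, pixels), "k1" (the pictures are not rectified: a ray, as slopes to the right and down, at radius r is drawn at 1 + k1 r^2 times it, then the intrinsics apply), "R" (3x3) and "t" (3): a world point X has camera coordinates R X + t. Camera axes: x right, y down, z forward; pixel columns grow to the right and rows downward; lengths in m; the calibration is good to about 2 mm. A picture is of the moment at which its call begins. There is no depth.
- robot.hand_in(): hands the job in, once; it reports no verdict.
Trained networks look in a picture, given as the dict that the camera call returned (one of the last four; its "shot" number tells which), for a name from the list of things; names that differ only in an ending like _2 or _b are one class to them, and where a whole thing is asked for, a point or a joint stands for the part that bears it (a point fixed in the world has none). Each returns a list of dicts, best first, with "confidence" (0 to 1); they miss things now and then, are a little off and sometimes report something else, mostly with a low value. They report only what shows in the picture. A call takes as long as a camera call. They do not tell look-alikes from the thing itself.
- spot_in(picture, target): "position" ([column, row] in pixels, amid what is visible of it).
- outline_of(picture, target): "mask" (480x640 bool, what is visible of it) and "position" ([column, row] in pixels, amid what is visible of it).
The state is a dict: "time_s": time; "joint_pos": joint angles; "joint_vel": joint speeds; "joint_torque": joint torques, N m; "eef_pos": TCP position; "eef_rot": TCP orientation; "ft_force": force on the tool from outside, world axes, zero at the start; "torque": the same for the moment, N m; "finger_gap": finger opening in m.
Only numpy, scipy, OpenCV 4.12 (cv2) and the standard library are available. Lean on these libraries where they do the work, as an engineer would, in place of code of your own. Each camera call takes 0.05 s, during which the arm holds its last target.

## Task

Push the red-and-white counterweighted barrier arm up past its balance point so that it stays raised by itself; its black end knob is there to push against. Then push the blue-lidded tub along its lane, through the open gate, until it stands wholly and squarely on the green pad. Only push: do not lift or tip the tub, and leave everything else where it stands.

Things in the scene. Friction and masses are not known exactly. Their poses are not given: they have to be found in the camera images.
- station: Plywood lane board fixed on the table, 320 x 560 x 8 mm (its x from -140 to 180). Origin on the table, mid-lane, under the barrier arm. Its x points away from the robot across the lane, y along the lane the way the tub must travel (robot's right to left). Rails 14 mm high, 8 wide along y at x = -75 and 75 mm. Yellow post, 36 x 52 mm, top at z = 130 mm, at x = 120, y = 0, carries the barrier.
- barrier (a joint): Barrier arm's angle (rad): 0 = lowered, level across the lane; grows as its knob goes up and away from the robot on an arc about the hinge; upper stop at 1.6. Balance point near 0.95: short of it the arm falls shut, beyond it it falls gently on to the upper stop and stays. Raising takes 1 to 4 N on the knob, most at first, if the hand rises with it along the arc.
- barrier_hinge (a point): On the hinge axis (which runs along the station's y), 108 mm above the table at the station's x = 120, y = 0 mm. A red counterweight (44 mm across, 60 mm long) sits on a stub above and behind it.
- tub_center (a point): Centre (half-way up) of the tub to be weighed: closed white tub with a BLUE lid, 100 mm (its x, across the lane) by 120 mm (its y, along the lane) by 85 mm high, 0.4 to 0.8 kg, standing in the lane on the board, right of the barrier. It slides on the board.
- pad_center (a point): Centre of the flat green rectangle painted in the lane beyond the barrier, 138 mm (x, across) by 190 mm (y, along the lane), on the board's upper face (8 mm above the table), 160 mm along the lane (+y) from the barrier. Its axes are the station's.
- jar: small lidded jar, 40 mm across, 60 mm high, standing on the board behind the far rail on the tub's side; origin at the centre of its underside
- coin_tube: pale upright plastic tube of coins, 36 mm across, 72 mm high, standing on the board behind the far rail beside the green pad; origin at the centre of its underside
- spare_tub: another white tub of the same size (100 x 120 x 85 mm) with a WHITE lid, on the table to the right, not to be weighed; origin at the centre of its underside
- brush: hand brush lying on the table to the left; origin under its middle
- loupe: black and clear stand magnifier, 52 mm across, 46 mm high, on the table to the left; origin at the centre of its underside
- mug: blue mug, 80 mm across, 90 mm high, on the table far right; origin at the centre of its underside
- tub: The same blue-lidded tub; origin at the centre of its underside, 8 mm above the table.
- barrier_knob (a point): Centre of the black ball knob (radius 16 mm) at the free end of the barrier arm. The arm is a round striped bar 22 mm thick: level from the hinge to a bend 150 mm before the hinge axis (axis 88 mm above the table), then rising steeply and a little towards the robot to this knob. Lowered, the knob is at the station's x = -80, y = 0, z = 218 mm: 200 mm before the hinge axis and 110 mm above it.
Not all that is in view belongs to the job. Leave any brown or purple look-alike of the tub alone.

How it is judged:
By the outcome, as a careful person would: the job done as asked, in the order asked, and still so for the second after the job is handed in, with the robot touching nothing.
It also fails if it takes over 61 s, if anything falls off the work surface, if the arm or the gripper's body presses on something with over 40 N, if the wrist force passes 120 N, or if a joint passes its speed limit or range.

## Working session

There is one attempt and no reset: what is moved stays moved. The work goes in short steps, Python scripts to look and compute and a shell command to move; the robot and the scene stay as the last step left them, time stands still between calls to the robot, and variables do not carry over. Pictures are saved under pics/ and viewed, and the job is handed in when it is done.

```bash
ls; mkdir -p pics
python3 - <<'E'
from bench import readout, read_camera, robot
import cv2
s=readout.observe(); print(s)
for n in ("scene","top","wrist"):
    p=read_camera(n); cv2.imwrite(f"pics/{n}0.png",p["frame"]); print(n,p["vfov"],p["cx"],p["cy"],p["k1"],p["R"],p["t"])
E
```

```text
pics
{'time_s': 0.0, 'joint_pos': array([62.29487782, 34.38346022, -0.14402032, 91.67957549,  0.10141113,
       54.02465383, -4.57128017]), 'joint_vel': array([-0.02199907,  0.02935663,  0.00489136, -0.00120483,  0.06481735,
       -0.05027603, -0.04395977]), 'joint_torque': array([-8.89276325e-04, -7.65085101e+01,  1.49661686e+00, -2.52358460e+01,
       -5.24610817e-02,  1.69483671e-02,  1.57110999e-04]), 'eef_pos': array([ 0.28667648, -0.66538995,  0.21778217]), 'eef_rot': array([ 1.79992378e+02,  8.72331614e-02, -6.66876096e+01]), 'ft_force': array([ 0.17054857,  0.02728322, -0.20155866]), 'torque': array([ 0.00101194, -0.00133041,  0.06874222]), 'finger_gap': 0.09298989469720349}
scene 52.82841651256478 327.31210086160075 247.9569129926346 0.005639070590696769 [[-0.29050095  0.95671789  0.01732244]
 [ 0.76069025  0.24188494 -0.60236369]
 [-0.58048216 -0.16181021 -0.79803378]] [ 0.12582382 -0.32091802  1.62323102]
top 49.99399419251973 320.9526527288544 238.48957099030866 -0.028898663904104165 [[ 0.01789168 -0.99981791  0.0066363 ]
 [-0.99621242 -0.01839125 -0.08498568]
 [ 0.08509226 -0.00509063 -0.99636007]] [-0.0078332   0.55397438  1.64226035]
wrist 66.25588502332455 320.18766197843627 236.3881775707653 -0.018378431242950816 [[ 0.39418103 -0.91903119 -0.00173042]
 [-0.88805788 -0.38137966  0.25671531]
 [-0.23658933 -0.0996556  -0.96648552]] [-0.72402317 -0.03020268  0.39156119]
```

View pics/scene0.png

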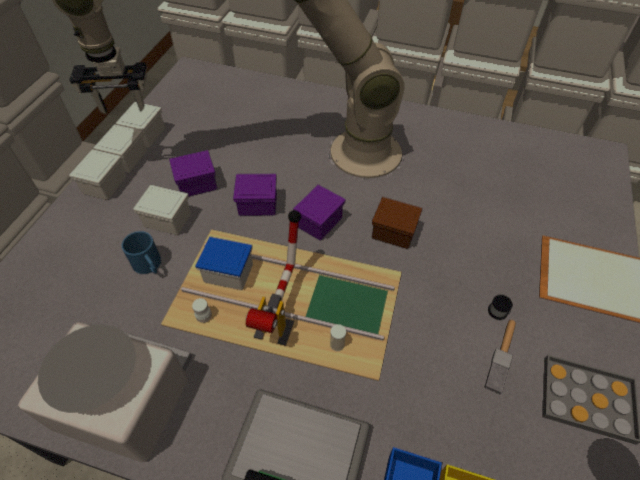

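View pics/top0.png

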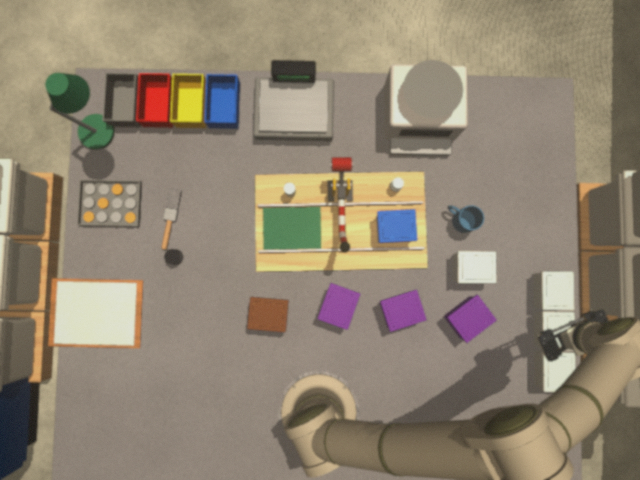

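```bash
cat > h.py <<'E'
import numpy as np, cv2
def K(p):
    f=240/np.tan(np.radians(p["vfov"]/2)); return f
def ray(p,uv):
    f=K(p); d=np.array([(uv[0]-p["cx"])/f,(uv[1]-p["cy"])/f]); s=d.copy()
    for _ in range(20): s=d/(1+p["k1"]*(s@s))
    R=np.array(p["R"]);t=np.array(p["t"])
    return -R.T@t, R.T@np.array([s[0],s[1],1])
def onz(p,uv,z):
    c,v=ray(p,uv); return c+v*(z-c[2])/v[2]
def proj(p,X):
    c=np.array(p["R"])@np.array(X)+np.array(p["t"]); s=c[:2]/c[2]; s=s*(1+p["k1"]*(s@s)); return s*K(p)+[p["cx"],p["cy"]]
def tri(ps,uvs):
    A=np.zeros((3,3));b=np.zeros(3)
    for p,u in zip(ps,uvs):
        c,v=ray(p,u); v=v/np.linalg.norm(v); M=np.eye(3)-np.outer(v,v); A+=M; b+=M@c
    return np.linalg.solve(A,b)
E
python3 - <<'E'
from bench import *
from h import *
T=read_camera("top");S=read_camera("scene")
for p,n in((T,"top"),(S,"scene")):
    hsv=cv2.cvtColor(p["frame"],cv2.COLOR_BGR2HSV)
    for nm,lo,hi,z in(("green",(60,90,30),(90,255,150),.008),("blue",(100,150,90),(118,255,255),.093)):
        m=cv2.inRange(hsv,lo,hi)
        k,l,st,ce=cv2.connectedComponentsWithStats(m)
        for i in range(1,k):
            if 700<st[i,4]<6000:
                r=cv2.minAreaRect(np.argwhere(l==i)[:,::-1].astype(np.float32))
                b=[onz(p,u,z) for u in cv2.boxPoints(r)]
                c=np.mean(b,0)
                e=b[1]-b[0];g=b[2]-b[1]
                print(n,nm,st[i],c.round(4),[x[:2].round(3).tolist() for x in b],np.linalg.norm(e).round(3),np.degrees(np.arctan2(e[1],e[0])).round(1),np.linalg.norm(g).round(3),np.degrees(np.arctan2(g[1],g[0])).round(1))
for nm in("barrier_knob","tub","tub_center","pad_center","barrier_hinge","station"):
    a=spot_in(T,nm);b=spot_in(S,nm)
    print(nm,[(x["position"],round(x["confidence"],2)) for x in a[:2]],[(x["position"],round(x["confidence"],2)) for x in b[:2]])
    if a and b: print(tri([T,S],[a[0]["position"],b[0]["position"]]).round(4))
cv2.imwrite("pics/z.png",cv2.resize(T["frame"][150:290,240:440],None,fx=4,fy=4,interpolation=cv2.INTER_CUBIC))
E
```

```text
top blue [207  77  30  46 952] [0.9862 0.3268 0.093 ] [[1.059, 0.376], [1.061, 0.283], [0.913, 0.278], [0.912, 0.37]] 0.093 -89.0 0.148 -178.0
scene green [ 307  276   80   57 3015] [0.585  0.0984 0.008 ] [[0.653, 0.011], [0.523, -0.003], [0.518, 0.192], [0.646, 0.194]] 0.131 -173.8 0.195 91.2
scene blue [ 196  238   55   38 1400] [ 0.5947 -0.2325  0.093 ] [[0.647, -0.284], [0.55, -0.313], [0.543, -0.178], [0.639, -0.156]] 0.101 -163.4 0.135 93.3
barrier_knob [([341.0, 189.1], 0.86), ([169.6, 211.9], 0.55)] [([277.9, 296.3], 0.61)]
[ 0.6939 -0.0494  0.1386]
tub [([267.1, 316.8], 0.9), ([401.4, 313.3], 0.89)] [([194.2, 171.0], 0.93), ([320.2, 209.9], 0.89)]
[ 0.4877 -0.0438  0.468 ]
tub_center [([336.2, 305.4], 0.83), ([264.4, 313.3], 0.8)] [([256.5, 191.1], 0.93), ([398.1, 222.4], 0.9)]
[ 0.3858 -0.1226  0.1711]
pad_center [([335.9, 221.6], 0.98)] [([299.7, 303.9], 0.96)]
[ 0.6119 -0.0351 -0.0208]
barrier_hinge [([332.3, 218.5], 0.67)] [([226.9, 263.8], 0.71), ([297.5, 305.0], 0.63)]
[ 0.6387 -0.099   0.1881]
station [([333.5, 218.0], 0.85)] [([299.8, 307.8], 0.78), ([161.6, 210.4], 0.42)]
[ 0.624  -0.0286 -0.0184]
```

View pics/z.png

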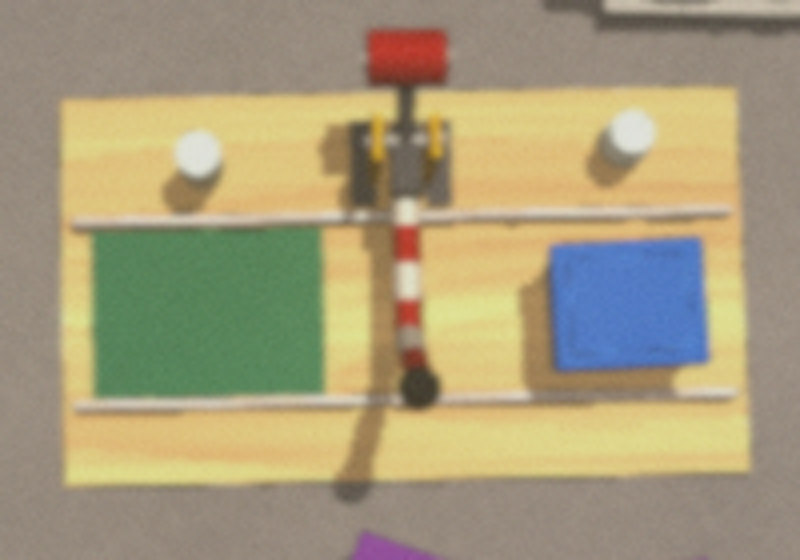

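Run:
```python
from bench import *
from h import *
T=read_camera("top");S=read_camera("scene")
q=lambda L:[(240+(u+.5)/4-.5,150+(v+.5)/4-.5) for u,v in L]
st=np.array([[180,280],[180,-280],[-140,-280],[-140,280],[69,255],[69,65],[-69,65],[-69,255]])/1000
px=q([(62,100),(737,88),(749,470),(66,486),(96,230),(322,228),(324,395),(95,398)])
W=np.array([onz(T,u,.008)[:2] for u in px])
a=st-st.mean(0);b=W-W.mean(0)
th=np.arctan2((a[:,0]*b[:,1]-a[:,1]*b[:,0]).sum(),(a*b).sum())
R=np.array([[np.cos(th),-np.sin(th)],[np.sin(th),np.cos(th)]])
o=W.mean(0)-R@st.mean(0)
print("th",np.degrees(th),"o",o); print(((st@R.T+o-W)*1000).round(1).tolist())
np.savez("st.npz",R=R,o=o)
L=np.array([onz(T,u,.093)[:2] for u in q([(551,246),(700,238),(709,361),(556,370)])])
print("tub",L.round(3).tolist(),L.mean(0),"in station",((L-o)@R*1000).round(),((L.mean(0)-o)@R*1000).round(1))
k=onz(T,q([(420,387)])[0],.218)[:2]; print("knob",k,(k-o)@R, "expected",R@[-.08,0]+o)
def mark(p,n):
    f=cv2.resize(p["frame"],None,fx=1,fy=1).copy()
    for s in [(.18,.28,.008),(.18,-.28,.008),(-.14,-.28,.008),(-.14,.28,.008),(.069,.255,.008),(.069,.065,.008),(-.069,.065,.008),(-.069,.255,.008),(-.08,0,.218),(.12,0,.108)]:
        w=R@s[:2]+o; u=proj(p,[w[0],w[1],s[2]]); cv2.circle(f,tuple(np.round(u).astype(int)),1,(255,0,255),-1)
    for l in L: cv2.circle(f,tuple(np.round(proj(p,[*l,.093])).astype(int)),1,(0,255,255),-1)
    cv2.imwrite(n,cv2.resize(f[200:400,150:430],None,fx=2.8,fy=2.8))
mark(S,"pics/m.png")
```

```text
th 2.1413765683254313 o [ 0.59495725 -0.06216339]
[[1.4, 1.1], [1.3, -0.4], [-2.5, -2.4], [-0.5, 1.6], [-0.8, 3.1], [1.2, -1.4], [0.6, -2.4], [-0.6, 0.9]]
tub [[0.637, -0.172], [0.646, -0.288], [0.549, -0.295], [0.54, -0.177]] [ 0.59296995 -0.23302635] in station [[  38. -111.]
 [  42. -228.]
 [ -54. -231.]
 [ -59. -112.]] [  -8.4 -170.7]
knob [ 0.5160833  -0.06473915] [-0.07891511  0.0003732 ] expected [ 0.51501311 -0.06515262]
```

View pics/m.png

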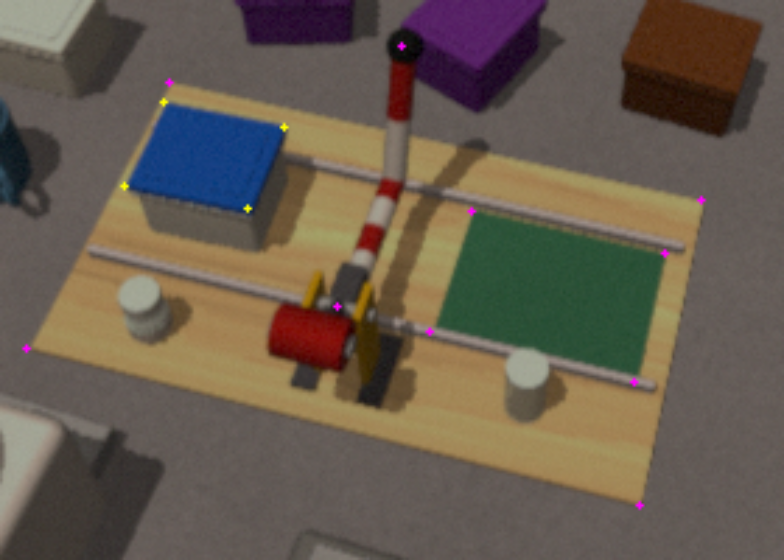

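```bash
cat >> h.py <<'E'
Z=np.load("st.npz") if __import__("os").path.exists("st.npz") else None
def go(pts,yaw=None):
    """station points (mm) -> tool units; yaw in station deg"""
    from bench import readout
    s=readout.observe(); ps=np.radians(s["eef_rot"][2]); R,o=Z["R"],Z["o"]
    e=s["eef_pos"]; th=np.degrees(np.arctan2(R[1,0],R[0,0]))
    print("t",s["time_s"],"station tcp",((e[:2]-o)@R*1000).round(1),(e[2]*1000).round(1),"yaw_st",(s["eef_rot"][2]-th).round(2),"F",(s["ft_force"][:2]@R).round(1),s["ft_force"][2].round(1),"gap",round(s["finger_gap"],4))
    for p in pts:
        d=np.array([*(R@(np.array(p[:2])/1000)+o),p[2]/1000])-e
        r=dict(x=(d[0]*np.cos(ps)+d[1]*np.sin(ps))*2,y=(d[0]*np.sin(ps)-d[1]*np.cos(ps))*2,z=-d[2]*2)
        if yaw is not None: r["spin"]=((s["eef_rot"][2]-th-yaw+180)%360-180)/45
        print({k:round(float(v),3) for k,v in r.items()})
E
python3 -m pendant '[{"x":-0.967,"y":-0.783,"z":0.026,"spin":0.471,"grip":0.2},{"x":-0.967,"y":-0.783,"z":0.026,"spin":0.471,"grip":0.2},{"x":-0.967,"y":-0.783,"z":0.026,"spin":0.471,"grip":0.2},{"x":-0.967,"y":-0.783,"z":0.026,"spin":0.471,"grip":0.2},{"x":-0.967,"y":-0.783,"z":0.026,"spin":0.471,"grip":0.2},{"x":-0.967,"y":-0.783,"z":0.026,"spin":0.471,"grip":0.2},{"x":-0.967,"y":-0.783,"z":0.026,"spin":0.471,"grip":0.2},{"x":-0.967,"y":-0.783,"z":0.026,"spin":0.471,"grip":0.2}]'
python3 -c "
from h import *
go([(-140,0,205)],-90)"
```

```text
time_s: 1.75
eef_pos: [0.3954, -0.279, 0.2106]
eef_rot: [-180.0, -0.0, -87.9]
ft_force: [1.6, -0.3, 0.7]
finger_gap: 0.0333
t 1.75 station tcp [-207.5 -209.3] 210.6 yaw_st -90.03 F [ 1.6 -0.4] 0.7 gap 0.0333
{'x': -0.419, 'y': -0.135, 'z': 0.011, 'spin': -0.001}
```

```bash
python3 -m pendant '[{"x":-0.419,"y":-0.135,"z":0.011,"grip":0.2},{"x":-0.419,"y":-0.135,"z":0.011,"grip":0.2},{"x":-0.419,"y":-0.135,"z":0.011,"grip":0.2},{"x":-0.419,"y":-0.135,"z":0.011,"grip":0.2},{"x":-0.419,"y":-0.135,"z":0.011,"grip":0.2},{"x":-0.419,"y":-0.135,"z":0.011,"grip":0.2},{"x":-0.419,"y":-0.135,"z":0.011,"grip":0.2},{"x":-0.419,"y":-0.135,"z":0.011,"grip":0.2}]'
python3 - <<'E'
from h import *
from bench import *
k=lambda t:(120+228.3*np.cos(np.radians(151.2)-t),108+228.3*np.sin(np.radians(151.2)-t))
pts=[(-104,0,207)]
for t in (0.04,.1,.17,.24,.31,.38,.45): x,z=k(t); pts.append((x-20,0,z-11))
go(pts,-90)
p=read_camera("scene");cv2.imwrite("pics/a1.png",cv2.resize(p["frame"][100:400,150:430],None,fx=2,fy=2))
E
```

```text
t 1.75 station tcp [-207.5 -209.3] 210.6 yaw_st -90.03 F [ 1.6 -0.4] 0.7 gap 0.0333
{'x': -0.419, 'y': -0.207, 'z': 0.007, 'spin': -0.001}
{'x': -0.419, 'y': -0.224, 'z': -0.009, 'spin': -0.001}
{'x': -0.419, 'y': -0.239, 'z': -0.032, 'spin': -0.001}
{'x': -0.419, 'y': -0.258, 'z': -0.057, 'spin': -0.001}
{'x': -0.419, 'y': -0.278, 'z': -0.082, 'spin': -0.001}
{'x': -0.419, 'y': -0.301, 'z': -0.104, 'spin': -0.001}
{'x': -0.419, 'y': -0.325, 'z': -0.126, 'spin': -0.001}
{'x': -0.419, 'y': -0.35, 'z': -0.145, 'spin': -0.001}$[0]: bad value
```

View pics/a1.png

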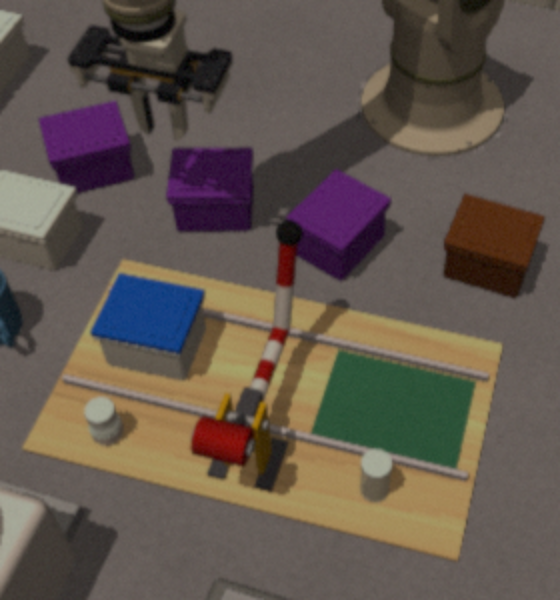

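```bash
python3 -m pendant '[{"x":-0.419,"y":-0.135,"z":0.011,"spin":0,"grip":0.2},{"x":-0.419,"y":-0.135,"z":0.011,"spin":0,"grip":0.2},{"x":-0.419,"y":-0.135,"z":0.011,"spin":0,"grip":0.2},{"x":-0.419,"y":-0.135,"z":0.011,"spin":0,"grip":0.2},{"x":-0.419,"y":-0.135,"z":0.011,"spin":0,"grip":0.2},{"x":-0.419,"y":-0.135,"z":0.011,"spin":0,"grip":0.2},{"x":-0.419,"y":-0.135,"z":0.011,"spin":0,"grip":0.2}]'
python3 - <<'E'
from h import *
from bench import *
k=lambda t:(120+228.3*np.cos(np.radians(151.2)-t),108+228.3*np.sin(np.radians(151.2)-t))
pts=[(-104,0,207)]
for t in (0.04,.1,.17,.24,.31,.38,.45): x,z=k(t); pts.append((x-20,0,z-11))
go(pts,-90)
p=read_camera("scene");cv2.imwrite("pics/a2.png",cv2.resize(p["frame"][100:400,150:430],None,fx=2,fy=2))
E
```

```text
time_s: 2.5
eef_pos: [0.4556, -0.0583, 0.2055]
eef_rot: [-180.0, 0.2, -87.3]
ft_force: [0.1, -0.5, 0.0]
finger_gap: 0.0186
t 2.5 station tcp [-139.1    9. ] 205.5 yaw_st -89.46 F [ 0.  -0.5] 0.0 gap 0.0186
{'x': 0.019, 'y': -0.07, 'z': -0.003, 'spin': 0.012}
{'x': 0.019, 'y': -0.087, 'z': -0.019, 'spin': 0.012}
{'x': 0.019, 'y': -0.102, 'z': -0.042, 'spin': 0.012}
{'x': 0.019, 'y': -0.121, 'z': -0.068, 'spin': 0.012}
{'x': 0.019, 'y': -0.142, 'z': -0.092, 'spin': 0.012}
{'x': 0.02, 'y': -0.164, 'z': -0.115, 'spin': 0.012}
{'x': 0.02, 'y': -0.188, 'z': -0.136, 'spin': 0.012}
{'x': 0.02, 'y': -0.213, 'z': -0.155, 'spin': 0.012}
```

View pics/a2.png

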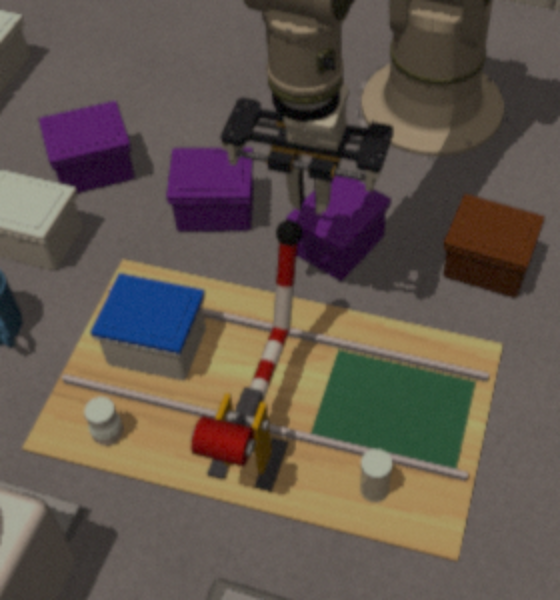

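```bash
python3 -m pendant '[{"x":0.019,"y":-0.02,"z":0,"spin":0.012,"grip":0.2},{"x":0.019,"y":-0.04,"z":0,"spin":0.012,"grip":0.2},{"x":0.019,"y":-0.04,"z":0,"spin":0.012,"grip":0.2},{"x":0.019,"y":-0.04,"z":0,"spin":0.012,"grip":0.2}]'
python3 - <<'E'
from h import *
from bench import *
k=lambda t:(120+228.3*np.cos(np.radians(151.2)-t),108+228.3*np.sin(np.radians(151.2)-t))
pts=[(-104,0,207)]
for t in (0.04,.1,.17,.24,.31,.38,.45): x,z=k(t); pts.append((x-20,0,z-11))
go(pts,-90)
p=read_camera("scene");cv2.imwrite("pics/a3.png",cv2.resize(p["frame"][100:400,150:430],None,fx=2,fy=2))
E
```

```text
time_s: 2.95
eef_pos: [0.4759, -0.0684, 0.2053]
eef_rot: [180.0, 0.2, -88.0]
ft_force: [0.8, 0.5, -0.1]
finger_gap: 0.0188
t 2.95 station tcp [-119.2   -1.8] 205.3 yaw_st -90.18 F [0.8 0.5] -0.1 gap 0.0188
{'x': -0.004, 'y': -0.03, 'z': -0.003, 'spin': -0.004}
{'x': -0.004, 'y': -0.047, 'z': -0.019, 'spin': -0.004}
{'x': -0.004, 'y': -0.062, 'z': -0.042, 'spin': -0.004}
{'x': -0.004, 'y': -0.081, 'z': -0.068, 'spin': -0.004}
{'x': -0.004, 'y': -0.102, 'z': -0.092, 'spin': -0.004}
{'x': -0.004, 'y': -0.124, 'z': -0.115, 'spin': -0.004}
{'x': -0.004, 'y': -0.148, 'z': -0.136, 'spin': -0.004}
{'x': -0.004, 'y': -0.174, 'z': -0.156, 'spin': -0.004}
```

View pics/a3.png

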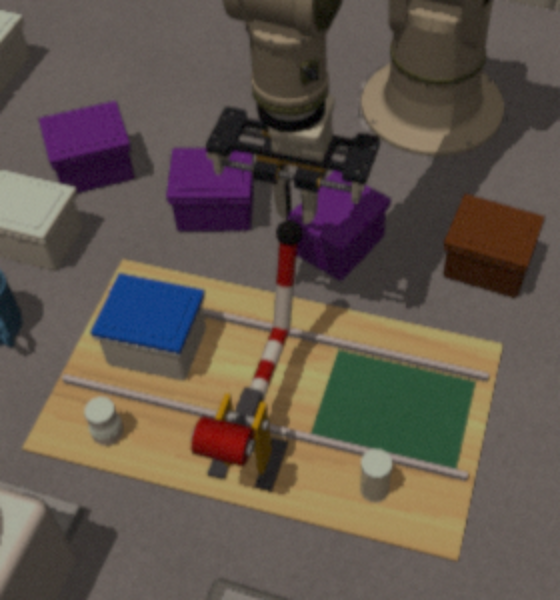

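```bash
python3 -m pendant '[{"x":-0.004,"y":-0.03,"z":-0.003,"spin":-0.004,"grip":0.2},{"x":-0.004,"y":-0.047,"z":-0.019,"spin":-0.004,"grip":0.2},{"x":-0.004,"y":-0.062,"z":-0.042,"spin":-0.004,"grip":0.2},{"x":-0.004,"y":-0.081,"z":-0.068,"spin":-0.004,"grip":0.2},{"x":-0.004,"y":-0.102,"z":-0.092,"spin":-0.004,"grip":0.2},{"x":-0.004,"y":-0.124,"z":-0.115,"spin":-0.004,"grip":0.2},{"x":-0.004,"y":-0.148,"z":-0.136,"spin":-0.004,"grip":0.2}]'
python3 - <<'E'
from h import *
from bench import *
k=lambda t:(120+228.3*np.cos(np.radians(151.2)-t),108+228.3*np.sin(np.radians(151.2)-t))
pts=[]
for t in (.45,.53,.61,.69,.77,.85,.93,1.0): x,z=k(t); pts.append((x-20,0,z-11+(t-.4)*10))
go(pts,-90)
p=read_camera("scene");cv2.imwrite("pics/a4.png",cv2.resize(p["frame"][100:400,150:430],None,fx=2,fy=2))
E
```

```text
time_s: 3.7
eef_pos: [0.5452, -0.0634, 0.2741]
eef_rot: [179.5, 0.3, -87.8]
ft_force: [-14.5, 2.7, 14.0]
finger_gap: 0.0187
t 3.7 station tcp [-49.7   0.6] 274.1 yaw_st -89.97 F [-14.4   3.2] 14.0 gap 0.0187
{'x': 0.001, 'y': -0.035, 'z': -0.019, 'spin': 0.001}
{'x': 0.001, 'y': -0.065, 'z': -0.04, 'spin': 0.001}
{'x': 0.001, 'y': -0.098, 'z': -0.059, 'spin': 0.001}
{'x': 0.001, 'y': -0.131, 'z': -0.076, 'spin': 0.001}
{'x': 0.001, 'y': -0.165, 'z': -0.09, 'spin': 0.001}
{'x': 0.001, 'y': -0.201, 'z': -0.101, 'spin': 0.001}
{'x': 0.001, 'y': -0.237, 'z': -0.109, 'spin': 0.001}
{'x': 0.001, 'y': -0.268, 'z': -0.113, 'spin': 0.001}
```

View pics/a4.png

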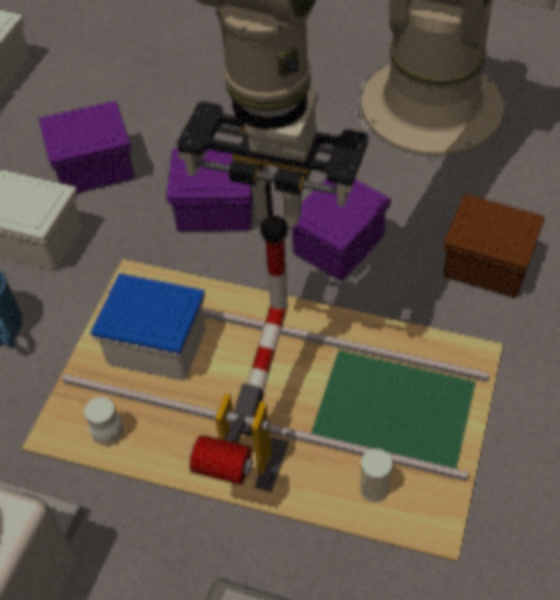

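```bash
python3 -m pendant '[{"x":0.001,"y":-0.018,"z":-0.01,"spin":0.001,"grip":0.2},{"x":0.001,"y":-0.035,"z":-0.019,"spin":0.001,"grip":0.2},{"x":0.001,"y":-0.05,"z":-0.03,"spin":0.001,"grip":0.2},{"x":0.001,"y":-0.065,"z":-0.041,"spin":0.001,"grip":0.2},{"x":0.001,"y":-0.082,"z":-0.051,"spin":0.001,"grip":0.2},{"x":0.001,"y":-0.098,"z":-0.06,"spin":0.001,"grip":0.2}]'
python3 - <<'E'
from h import *
from bench import *
k=lambda t:(120+228.3*np.cos(np.radians(151.2)-t),108+228.3*np.sin(np.radians(151.2)-t))
pts=[]
for t in (.65,.7,.75,.8,.85,.9,.95,1.0): x,z=k(t); pts.append((x-20,0,z-11+(t-.4)*10))
go(pts,-90)
p=read_camera("scene");cv2.imwrite("pics/a5.png",cv2.resize(p["frame"][100:400,150:430],None,fx=2,fy=2))
E
```

```text
time_s: 4.35
eef_pos: [0.5984, -0.0617, 0.3062]
eef_rot: [179.8, 0.3, -87.8]
ft_force: [-2.5, 2.9, 2.0]
finger_gap: 0.0188
t 4.35 station tcp [3.5 0.4] 306.2 yaw_st -89.98 F [-2.4  3. ] 2.0 gap 0.0188
{'x': 0.001, 'y': -0.008, 'z': -0.004, 'spin': 0.001}
{'x': 0.001, 'y': -0.029, 'z': -0.014, 'spin': 0.001}
{'x': 0.001, 'y': -0.05, 'z': -0.022, 'spin': 0.001}
{'x': 0.001, 'y': -0.072, 'z': -0.03, 'spin': 0.001}
{'x': 0.001, 'y': -0.094, 'z': -0.036, 'spin': 0.001}
{'x': 0.001, 'y': -0.117, 'z': -0.042, 'spin': 0.001}
{'x': 0.001, 'y': -0.139, 'z': -0.046, 'spin': 0.001}
{'x': 0.001, 'y': -0.162, 'z': -0.049, 'spin': 0.001}
```

View pics/a5.png

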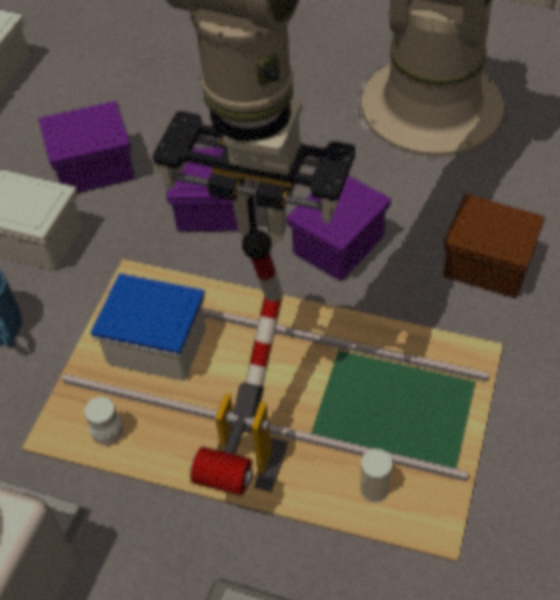

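Knob rides well in the fingers. Continue to about 1.0.

```bash
python3 -m pendant '[{"x":0.001,"y":-0.01,"z":-0.006,"spin":0.001,"grip":0.2},{"x":0.001,"y":-0.029,"z":-0.015,"spin":0.001,"grip":0.2},{"x":0.001,"y":-0.05,"z":-0.023,"spin":0.001,"grip":0.2},{"x":0.001,"y":-0.072,"z":-0.031,"spin":0.001,"grip":0.2},{"x":0.001,"y":-0.094,"z":-0.038,"spin":0.001,"grip":0.2},{"x":0.001,"y":-0.117,"z":-0.044,"spin":0.001,"grip":0.2},{"x":0.001,"y":-0.139,"z":-0.048,"spin":0.001,"grip":0.2},{"x":0.001,"y":-0.162,"z":-0.051,"spin":0.001,"grip":0.2}]'
python3 - <<'E'
from h import *
from bench import *
k=lambda t:(120+228.3*np.cos(np.radians(151.2)-t),108+228.3*np.sin(np.radians(151.2)-t))
pts=[]
for t in (1,1.05,1.1,1.15,1.2): x,z=k(t); pts.append((x-20,0,z-11+(t-.4)*10))
go(pts,-90)
p=read_camera("scene");cv2.imwrite("pics/a6.png",cv2.resize(p["frame"][100:400,150:430],None,fx=2,fy=2))
E
```

```text
time_s: 5.2
eef_pos: [0.6821, -0.0595, 0.3323]
eef_rot: [179.9, 0.2, -87.9]
ft_force: [-0.3, -0.4, 0.5]
finger_gap: 0.0184
t 5.2 station tcp [87.2 -0.6] 332.3 yaw_st -90.02 F [-0.3 -0.4] 0.5 gap 0.0184
{'x': -0.001, 'y': 0.005, 'z': 0.003, 'spin': -0.0}
{'x': -0.001, 'y': -0.017, 'z': 0.001, 'spin': -0.0}
{'x': -0.001, 'y': -0.04, 'z': 0.0, 'spin': -0.0}
{'x': -0.001, 'y': -0.063, 'z': 0.0, 'spin': -0.0}
{'x': -0.001, 'y': -0.086, 'z': 0.002, 'spin': -0.0}
```

View pics/a6.png

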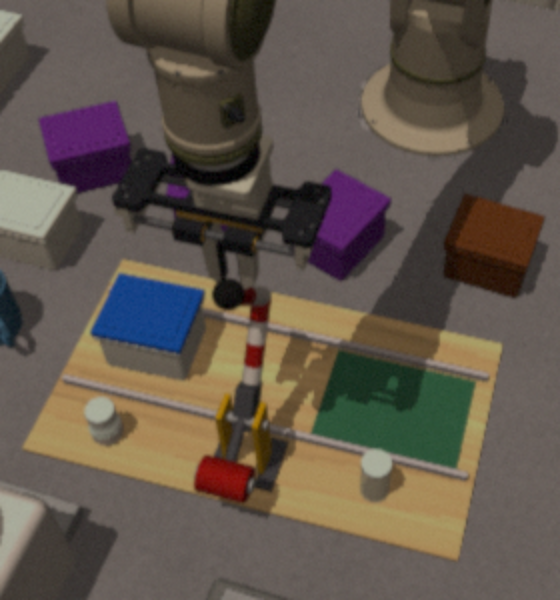

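```bash
python3 -m pendant '[{"x":0,"y":-0.02,"z":-0.002,"spin":0,"grip":0.2},{"x":0,"y":-0.04,"z":-0.003,"spin":0,"grip":0.2},{"x":0,"y":-0.06,"z":-0.003,"spin":0,"grip":0.2},{"x":0,"y":-0.08,"z":-0.001,"spin":0,"grip":0.2},{"x":0,"y":-0.08,"z":0,"spin":0,"grip":0.2},{"x":0,"y":0,"z":0,"spin":0,"grip":0.2},{"x":0,"y":0,"z":0,"spin":0,"grip":0.2},{"x":0,"y":0,"z":0,"spin":0,"grip":0.2}]'
python3 - <<'E'
from h import *
from bench import *
go([(-60,-20,332),(-60,-250,332)],0)
p=read_camera("scene");cv2.imwrite("pics/a7.png",cv2.resize(p["frame"][100:400,150:430],None,fx=2,fy=2))
E
```

```text
time_s: 6.05
eef_pos: [0.6831, -0.0594, 0.3327]
eef_rot: [-180.0, 0.2, -87.9]
ft_force: [0.7, 0.2, -0.9]
finger_gap: 0.0191
t 6.05 station tcp [88.2 -0.5] 332.7 yaw_st -90.02 F [0.7 0.2] -0.9 gap 0.0191
{'x': 0.039, 'y': 0.296, 'z': 0.001, 'spin': -2.0}
{'x': 0.499, 'y': 0.296, 'z': 0.001, 'spin': -2.0}
```

View pics/a7.png

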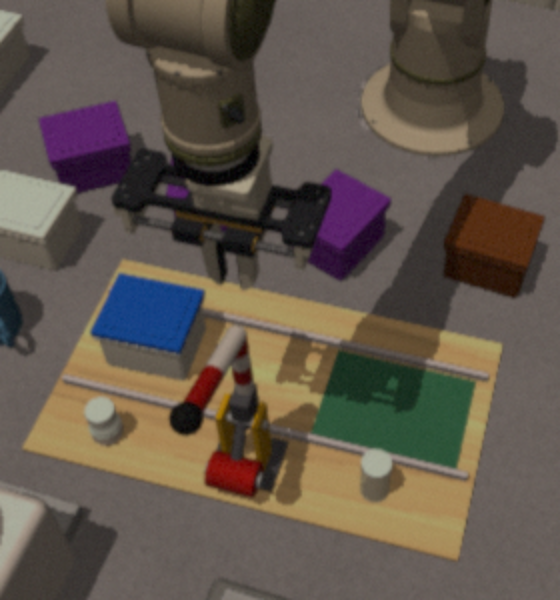

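```bash
python3 -m pendant '[{"x":0.02,"y":0.1,"z":0,"spin":-0.19,"grip":0.4},{"x":0.039,"y":0.2,"z":0,"spin":-0.38,"grip":0.5},{"x":0.1,"y":0.296,"z":0,"spin":-0.57,"grip":0.55},{"x":0.2,"y":0.296,"z":0,"spin":-0.76,"grip":0.55},{"x":0.3,"y":0.296,"z":0,"spin":-0.95,"grip":0.55},{"x":0.4,"y":0.296,"z":0,"spin":-1,"grip":0.55},{"x":0.45,"y":0.296,"z":0,"spin":-1,"grip":0.55}]'
python3 - <<'E'
from h import *
from bench import *
go([(-25,-264,250)],0)
E
```

```text
time_s: 6.8
eef_pos: [0.5444, -0.2936, 0.332]
eef_rot: [-179.8, 0.1, -42.9]
ft_force: [0.3, -0.1, -0.1]
finger_gap: 0.0508
t 6.8 station tcp [ -59.1 -229.4] 332.0 yaw_st -45.03 F [ 0.3 -0.1] -0.1 gap 0.0508
{'x': 0.097, 'y': 0.001, 'z': 0.164, 'spin': -1.001}
```

```bash
python3 -m pendant '[{"x":0.097,"y":0.001,"z":0.05,"spin":-0.19,"grip":0.55},{"x":0.097,"y":0.001,"z":0.1,"spin":-0.38,"grip":0.55},{"x":0.097,"y":0.001,"z":0.164,"spin":-0.57,"grip":0.55},{"x":0.097,"y":0.001,"z":0.164,"spin":-0.76,"grip":0.55},{"x":0.097,"y":0.001,"z":0.164,"spin":-0.95,"grip":0.55},{"x":0.097,"y":0.001,"z":0.164,"spin":-1,"grip":0.55},{"x":0.097,"y":0.001,"z":0.164,"spin":-1,"grip":0.55}]'
python3 - <<'E'
from h import *
from bench import *
go([(-25,-264,250),(-25,-264,36)],0)
p=read_camera("scene");cv2.imwrite("pics/b1.png",cv2.resize(p["frame"][100:400,120:430],None,fx=2,fy=2))
p=read_camera("top");cv2.imwrite("pics/b1t.png",cv2.resize(p["frame"][150:290,240:440],None,fx=4,fy=4))
E
```

```text
time_s: 7.5
eef_pos: [0.5805, -0.3272, 0.2497]
eef_rot: [-179.8, -0.1, 2.1]
ft_force: [-0.4, 0.3, 0.5]
finger_gap: 0.0512
t 7.5 station tcp [ -24.4 -264.3] 249.7 yaw_st -0.02 F [-0.4  0.3] 0.5 gap 0.0512
{'x': -0.001, 'y': -0.001, 'z': -0.001, 'spin': -0.001}
{'x': -0.001, 'y': -0.001, 'z': 0.427, 'spin': -0.001}
```

View pics/b1.png

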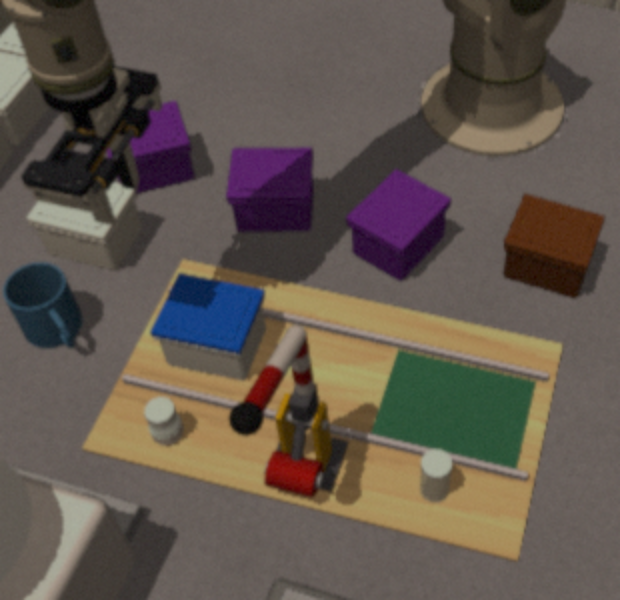

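View pics/b1t.png

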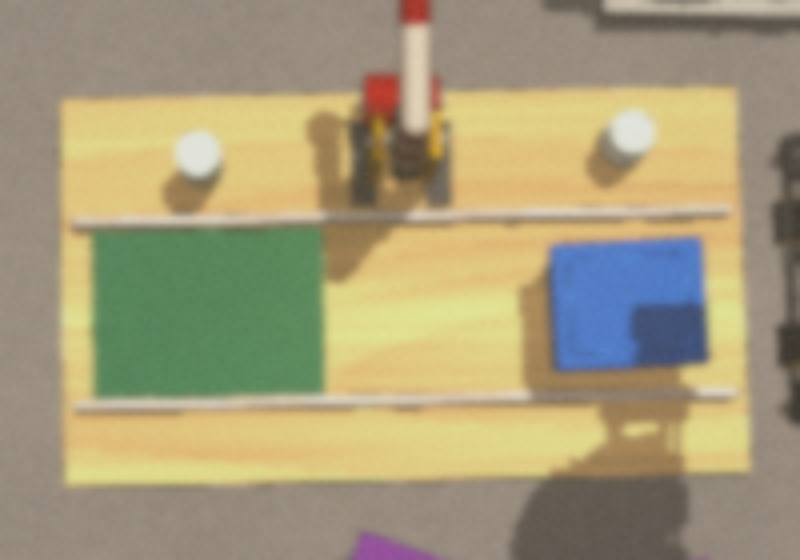

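```bash
python3 -m pendant '[{"x":0,"y":0,"z":0.08,"spin":0,"grip":0.55},{"x":0,"y":0,"z":0.16,"spin":0,"grip":0.55},{"x":0,"y":0,"z":0.24,"spin":0,"grip":0.55},{"x":0,"y":0,"z":0.32,"spin":0,"grip":0.55},{"x":0,"y":0,"z":0.39,"spin":0,"grip":0.55},{"x":0,"y":0,"z":0.427,"spin":0,"grip":0.55},{"x":0,"y":0,"z":0.427,"spin":0,"grip":0.55},{"x":0,"y":0,"z":0.427,"spin":0,"grip":0.55}]'
python3 - <<'E'
from h import *
from bench import *
go([(-22,-240,36),(-22,-160,36),(-22,93,36)],0)
p=read_camera("scene");cv2.imwrite("pics/b2.png",cv2.resize(p["frame"][100:400,120:430],None,fx=2,fy=2))
E
```

```text
time_s: 8.4
eef_pos: [0.5812, -0.3263, 0.0367]
eef_rot: [-179.8, -0.1, 2.0]
ft_force: [0.1, 0.6, 0.4]
finger_gap: 0.051
t 8.4 station tcp [ -23.6 -263.5] 36.7 yaw_st -0.15 F [0.1 0.6] 0.4 gap 0.051
{'x': 0.003, 'y': -0.047, 'z': 0.001, 'spin': -0.003}
{'x': 0.003, 'y': -0.207, 'z': 0.001, 'spin': -0.003}
{'x': 0.001, 'y': -0.713, 'z': 0.001, 'spin': -0.003}
```

View pics/b2.png

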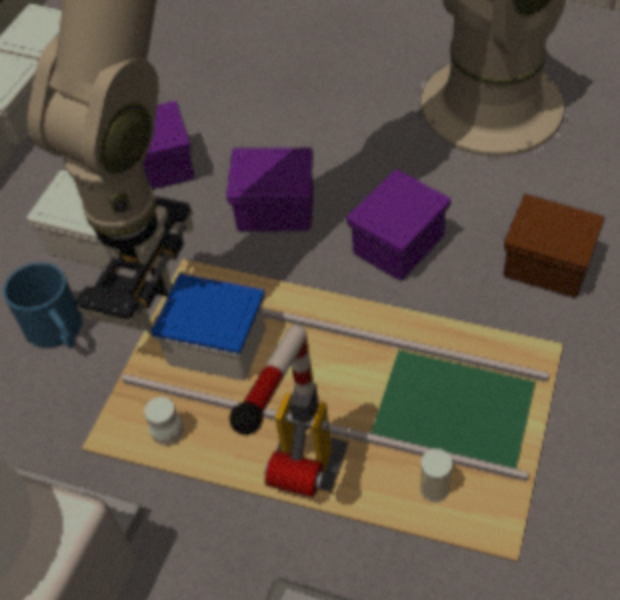

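```bash
python3 -m pendant '[{"x":0.003,"y":-0.02,"z":0,"spin":-0.003,"grip":0.55},{"x":0.003,"y":-0.04,"z":0,"spin":-0.003,"grip":0.55},{"x":0.003,"y":-0.055,"z":0,"spin":-0.003,"grip":0.55},{"x":0.003,"y":-0.07,"z":0,"spin":-0.003,"grip":0.55},{"x":0.003,"y":-0.085,"z":0,"spin":-0.003,"grip":0.55},{"x":0.003,"y":-0.1,"z":0,"spin":-0.003,"grip":0.55},{"x":0.003,"y":-0.115,"z":0,"spin":-0.003,"grip":0.55},{"x":0.003,"y":-0.13,"z":0,"spin":-0.003,"grip":0.55}]'
python3 - <<'E'
from h import *
from bench import *
go([(-22,-160,36),(-22,93,36)],0)
p=read_camera("scene");cv2.imwrite("pics/b3.png",cv2.resize(p["frame"][100:400,120:430],None,fx=2,fy=2))
p=read_camera("top");cv2.imwrite("pics/b3t.png",cv2.resize(p["frame"][150:290,240:440],None,fx=4,fy=4))
E
```

```text
time_s: 9.25
eef_pos: [0.5816, -0.2624, 0.0387]
eef_rot: [-180.0, -0.3, 2.1]
ft_force: [0.2, -5.3, 3.3]
finger_gap: 0.0512
t 9.25 station tcp [ -20.9 -199.6] 38.7 yaw_st -0.08 F [-0.  -5.3] 3.3 gap 0.0512
{'x': -0.002, 'y': -0.079, 'z': 0.005, 'spin': -0.002}
{'x': -0.003, 'y': -0.585, 'z': 0.005, 'spin': -0.002}
```

View pics/b3.png

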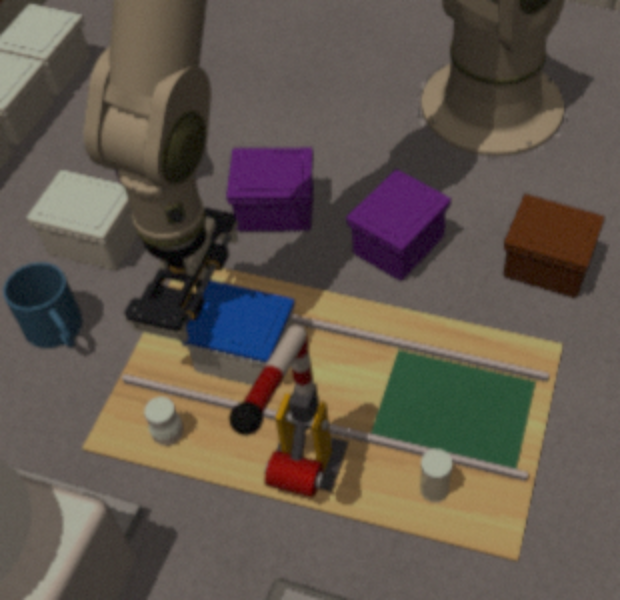

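View pics/b3t.png

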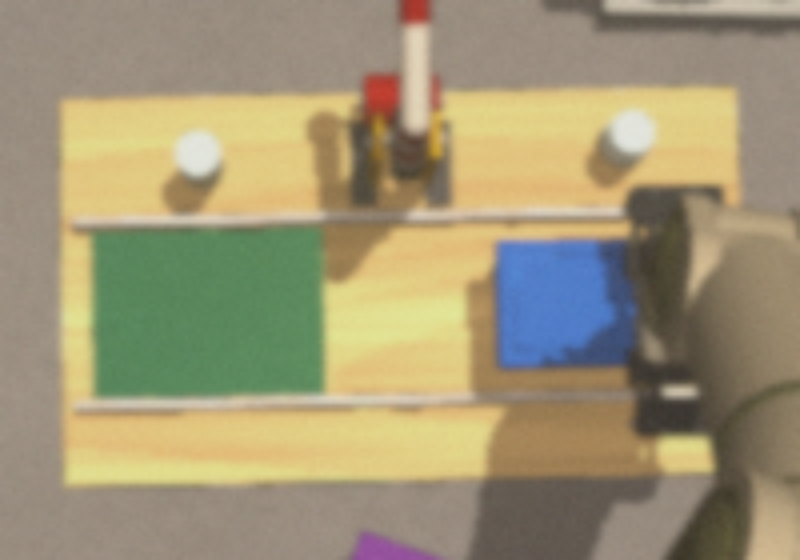

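```bash
python3 -m pendant '[{"x":-0.002,"y":-0.022,"z":0.004,"spin":-0.002,"grip":0.55},{"x":-0.002,"y":-0.044,"z":0.004,"spin":-0.002,"grip":0.55},{"x":-0.002,"y":-0.066,"z":0.004,"spin":-0.002,"grip":0.55},{"x":-0.002,"y":-0.088,"z":0.004,"spin":-0.002,"grip":0.55},{"x":-0.002,"y":-0.11,"z":0.004,"spin":-0.002,"grip":0.55},{"x":-0.002,"y":-0.132,"z":0.004,"spin":-0.002,"grip":0.55},{"x":-0.002,"y":-0.154,"z":0.004,"spin":-0.002,"grip":0.55},{"x":-0.002,"y":-0.176,"z":0.004,"spin":-0.002,"grip":0.55}]'
python3 - <<'E'
from h import *
from bench import *
go([(-22,0,36),(-22,93,36)],0)
p=read_camera("scene");cv2.imwrite("pics/b4.png",cv2.resize(p["frame"][100:400,120:430],None,fx=2,fy=2))
p=read_camera("top");cv2.imwrite("pics/b4t.png",cv2.resize(p["frame"][150:290,240:440],None,fx=4,fy=4))
E
```

```text
time_s: 10.15
eef_pos: [0.5771, -0.1727, 0.0368]
eef_rot: [-179.9, -0.3, 2.2]
ft_force: [0.3, -5.2, 2.1]
finger_gap: 0.0514
t 10.15 station tcp [ -21.9 -109.8] 36.8 yaw_st 0.09 F [ 0.1 -5.2] 2.1 gap 0.0514
{'x': 0.0, 'y': -0.22, 'z': 0.002, 'spin': 0.002}
{'x': 0.0, 'y': -0.406, 'z': 0.002, 'spin': 0.002}
```

View pics/b4.png

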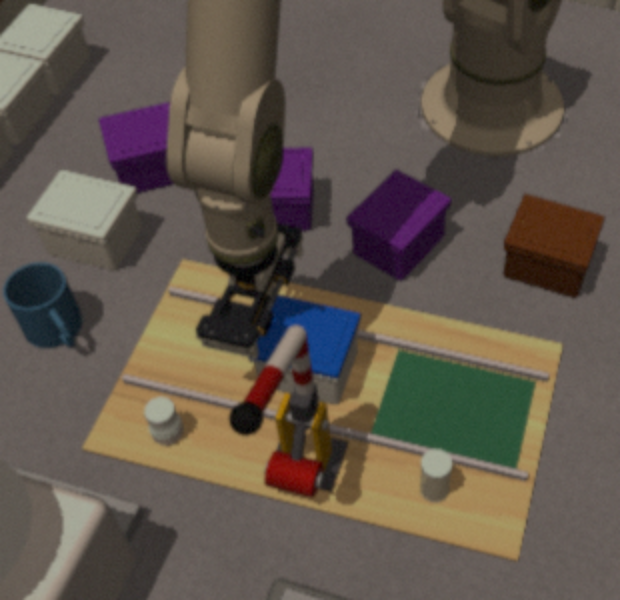

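View pics/b4t.png

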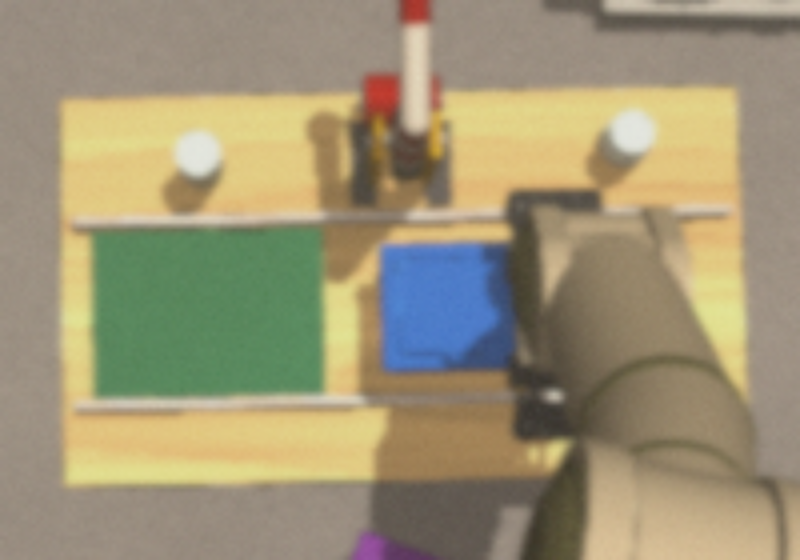

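```bash
python3 -m pendant '[{"x":0,"y":-0.022,"z":0.002,"spin":0.002,"grip":0.55},{"x":0,"y":-0.044,"z":0.002,"spin":0.002,"grip":0.55},{"x":0,"y":-0.066,"z":0.002,"spin":0.002,"grip":0.55},{"x":0,"y":-0.088,"z":0.002,"spin":0.002,"grip":0.55},{"x":0,"y":-0.11,"z":0.002,"spin":0.002,"grip":0.55},{"x":0,"y":-0.132,"z":0.002,"spin":0.002,"grip":0.55},{"x":0,"y":-0.15,"z":0.002,"spin":0.002,"grip":0.55}]'
python3 - <<'E'
from h import *
from bench import *
go([(-22,0,36),(-22,93,36)],0)
p=read_camera("top");cv2.imwrite("pics/b5t.png",cv2.resize(p["frame"][150:290,240:440],None,fx=4,fy=4))
E
```

```text
time_s: 10.95
eef_pos: [0.5736, -0.0941, 0.0357]
eef_rot: [-179.8, -0.2, 2.4]
ft_force: [0.2, -3.1, 0.7]
finger_gap: 0.0509
t 10.95 station tcp [-22.6 -31.1] 35.7 yaw_st 0.21 F [ 0.1 -3.1] 0.7 gap 0.0509
{'x': 0.001, 'y': -0.062, 'z': -0.001, 'spin': 0.005}
{'x': 0.002, 'y': -0.248, 'z': -0.001, 'spin': 0.005}
```

View pics/b5t.png

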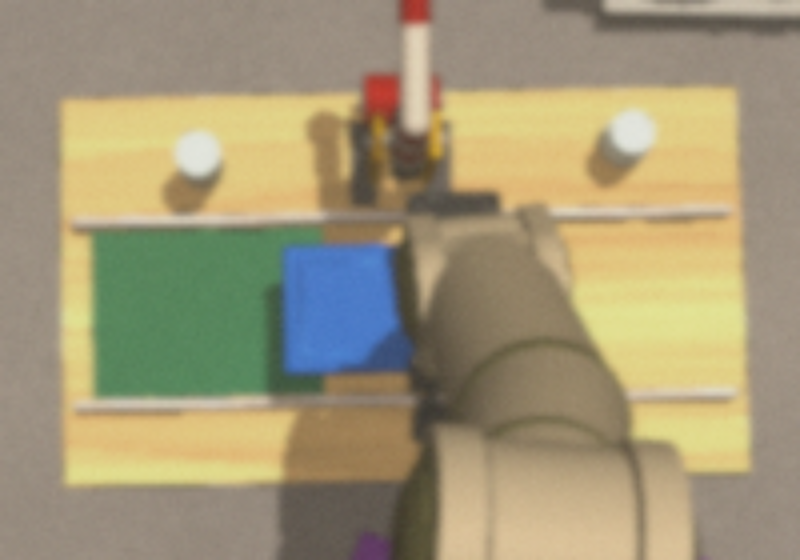

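```bash
python3 -m pendant '[{"x":0,"y":-0.02,"z":0,"spin":0.005,"grip":0.55},{"x":0,"y":-0.042,"z":0,"spin":0.005,"grip":0.55},{"x":0,"y":-0.064,"z":0,"spin":0.005,"grip":0.55},{"x":0,"y":-0.086,"z":0,"spin":0.005,"grip":0.55},{"x":0,"y":-0.108,"z":0,"spin":0.005,"grip":0.55},{"x":0,"y":-0.13,"z":0,"spin":0.005,"grip":0.55},{"x":0,"y":-0.15,"z":0,"spin":0.005,"grip":0.55},{"x":0,"y":-0.165,"z":0,"spin":0.005,"grip":0.55}]'
python3 - <<'E'
from h import *
from bench import *
go([(-22,93,36)],0)
p=read_camera("top");cv2.imwrite("pics/b6t.png",cv2.resize(p["frame"][150:290,240:440],None,fx=4,fy=4))
R,o=Z["R"],Z["o"]
hsv=cv2.cvtColor(p["frame"],cv2.COLOR_BGR2HSV)
E
```

```text
time_s: 11.8
eef_pos: [0.57, -0.0085, 0.036]
eef_rot: [-179.7, -0.2, 2.3]
ft_force: [0.1, -2.6, -0.8]
finger_gap: 0.0507
t 11.8 station tcp [-23.   54.5] 36.0 yaw_st 0.13 F [ 0.  -2.6] -0.8 gap 0.0507
{'x': 0.002, 'y': -0.077, 'z': 0.0, 'spin': 0.003}
```

View pics/b6t.png

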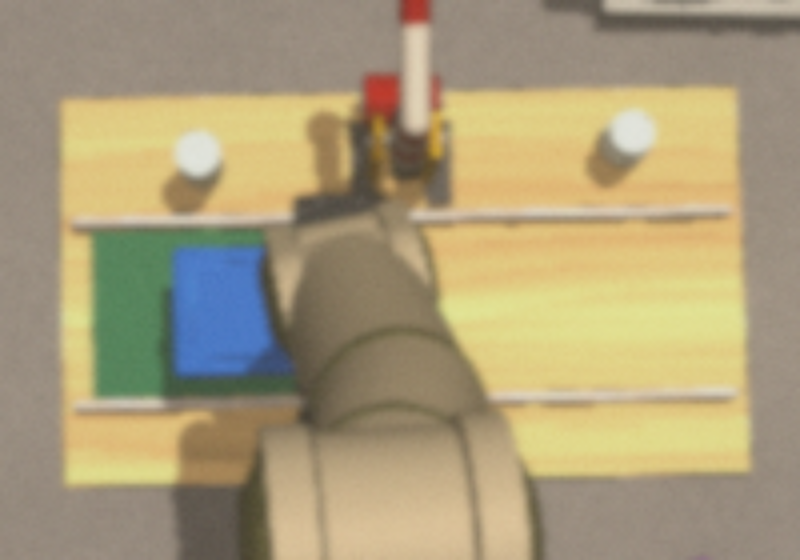

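Run:
```python
from h import *
from bench import *
p=read_camera("top")
for u in ((174,249),(174,377)):
    print(((onz(p,(240+(u[0]+.5)/4-.5,150+(u[1]+.5)/4-.5),.093)[:2]-Z["o"])@Z["R"]*1000).round(1))
```

```text
[ 41.  182.6]
[-58.9 183.9]
```

```bash
python3 -m pendant '[{"x":0,"y":-0.015,"z":0,"spin":0.003,"grip":0.55},{"x":0,"y":-0.03,"z":0,"spin":0.003,"grip":0.55},{"x":0,"y":-0.044,"z":0,"spin":0.003,"grip":0.55},{"x":0,"y":-0.056,"z":0,"spin":0.003,"grip":0.55},{"x":0,"y":-0.065,"z":0,"spin":0.003,"grip":0.55},{"x":0,"y":-0.071,"z":0,"spin":0.003,"grip":0.55},{"x":0,"y":-0.074,"z":0,"spin":0.003,"grip":0.55},{"x":0,"y":-0.075,"z":0,"spin":0.003,"grip":0.55}]'
python3 -c "
from h import *
go([(-25,50,36),(-25,50,200)],0)"
```

```text
time_s: 12.7
eef_pos: [0.5686, 0.0297, 0.0363]
eef_rot: [-179.7, -0.2, 2.2]
ft_force: [0.3, -3.1, -1.7]
finger_gap: 0.0511
t 12.7 station tcp [-22.9  92.7] 36.3 yaw_st 0.07 F [ 0.2 -3.1] -1.7 gap 0.0511
{'x': -0.004, 'y': 0.085, 'z': 0.001, 'spin': 0.002}
{'x': -0.004, 'y': 0.085, 'z': -0.327, 'spin': 0.002}
```

```bash
python3 -m pendant '[{"x":0,"y":0.02,"z":0,"spin":0.002,"grip":0.55},{"x":0,"y":0.06,"z":0,"spin":0.002,"grip":0.55},{"x":-0.01,"y":0.07,"z":-0.04,"spin":0.002,"grip":0.55},{"x":-0.02,"y":0.07,"z":-0.12,"spin":0.002,"grip":0.55},{"x":-0.06,"y":0.07,"z":-0.21,"spin":0.002,"grip":0.55},{"x":-0.1,"y":0.07,"z":-0.3,"spin":0.002,"grip":0.55},{"x":-0.18,"y":0.07,"z":-0.33,"spin":0.002,"grip":0.55},{"x":-0.2,"y":0.07,"z":-0.33,"spin":0.002,"grip":0.55}]'
python3 - <<'E'
from h import *
from bench import *
go([(-125,-130,200)],0)
p=read_camera("top");cv2.imwrite("pics/c1t.png",cv2.resize(p["frame"][150:290,240:440],None,fx=4,fy=4))
p=read_camera("scene");cv2.imwrite("pics/c1.png",cv2.resize(p["frame"][100:400,120:430],None,fx=2,fy=2))
E
```

```text
time_s: 13.5
eef_pos: [0.4668, -0.0111, 0.2031]
eef_rot: [-179.7, -0.4, 2.1]
ft_force: [0.3, -0.4, 0.2]
finger_gap: 0.0511
t 13.5 station tcp [-126.2   55.9] 203.1 yaw_st -0.07 F [ 0.2 -0.5] 0.2 gap 0.0511
{'x': 0.003, 'y': 0.372, 'z': 0.006, 'spin': -0.001}
```

View pics/c1t.png

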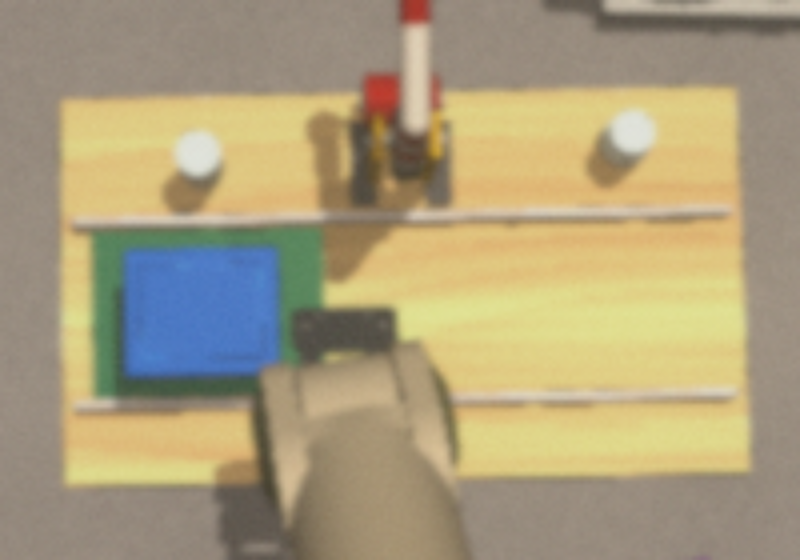

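View pics/c1.png

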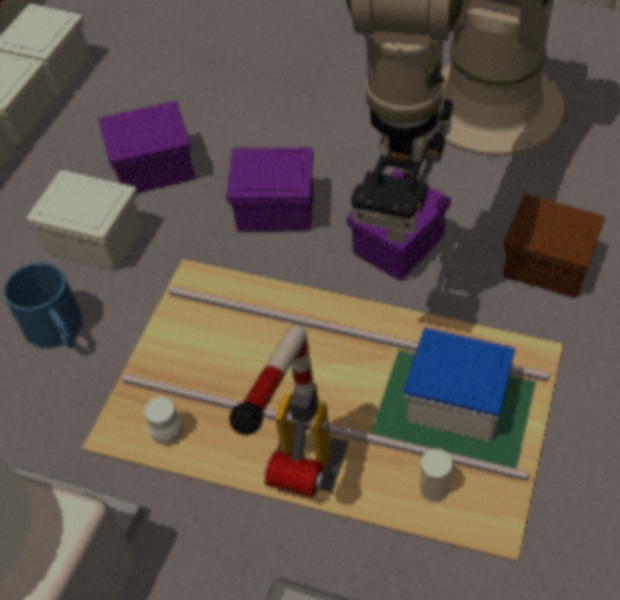

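Run:
```python
from h import *
from bench import *
p=read_camera("top")
for u in ((125,248),(277,247),(279,374),(126,378)):
    print(((onz(p,(240+(u[0]+.5)/4-.5,150+(u[1]+.5)/4-.5),.093)[:2]-Z["o"])@Z["R"]*1000).round(1))
```

```text
[ 42.5 220.7]
[ 41.1 102.4]
[-58.1 102.6]
[-59.  221.1]
```

```bash
python3 -m pendant '[{"x":0,"y":0,"z":-0.05,"spin":0,"grip":0.55},{"x":0,"y":0,"z":-0.05,"spin":0,"grip":0.55},{"x":0,"y":0,"z":-0.05,"spin":0,"grip":0.55},{"x":0,"y":0,"z":-0.05,"spin":0,"grip":0.55}]'; python3 -c "
from bench import robot
print(robot.hand_in())"
```

```text
time_s: 14.05
eef_pos: [0.4698, -0.0106, 0.2248]
eef_rot: [-179.7, -0.2, 2.1]
ft_force: [-0.3, 0.3, -1.1]
finger_gap: 0.0511
the job is handed in; nothing more can be done
None
```

The job is done and handed in at about 14 s: the barrier stays raised by itself, and the blue-lidded tub stands wholly on the green pad.

- **Barrier:** I pushed the knob along its arc past the balance point, and the arm fell back on to its upper stop. It was still up in every later picture, including the last. The readings I took showed at most about 20 N at the wrist while raising it, more than the 1 to 4 N stated.
- **Tub:** I pushed it along the lane through the open gate with two fingers, with about 3 to 6 N showing. The last overhead picture puts it at x -59 to 42 mm and y 102 to 221 mm in station axes. The pad spans x ±69 mm and y 65 to 255 mm, so the smallest margin is about 10 mm, on the robot's side. It is square to the pad within about 1°.
- **Everything else:** the jar, coin tube, spare tub, mug and coloured look-alikes show no movement in the final pictures. I did not check the brush and loupe after the start, but the arm never went near them. The robot is clear of everything.
- **Detection:** the trained network's positions did not agree between cameras. I used board, pad and lid corners read from the top picture instead; the board and pad corners fitted the given sizes within about 3.5 mm.
- **Refused call:** one move was refused because its rows lacked a spin value; nothing moved.

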